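# Trigger the code reader and show it the notched slide, label up

## Task

Squeeze the orange trigger of the code reader fully once and let it go, with the slide still in its rack. Then take the glass slide out of the rack, tell its frosted end by the small corner notch, and present it to the reader: frosted face slanting upward, square to the red window, the frosted end centred in front of it about 90 mm away, fingers on the clear part only. Finish while still holding the slide there, still and in the air; do not let the slide touch the reader, and leave the other things on the bench where they are.

Things in the scene. Friction and masses are not known exactly. Their poses are not given: they have to be found in the camera images.
- slide: loose pale green glass slide, 100 x 8 x 45 mm, 90 g, upright on a long edge in the rack. Origin: its centre. x: along its length to the frosted end; y: out of the frosted (label) face; z: to the notched long edge (up in the rack). Notch: 10 x 10 mm cut out of the +x +z corner; notched edge up and frosted face towards you, it is at your upper left.
- label (a point): middle of the frosted area (white with a black dot code, the last 30 mm at the +x end of the slide's +y face; the rest of the slide is clear), at slide x = 35, y = 4, z = -3 mm; axes as the slide's.
- rack: fixed aluminium plate 130 x 60 x 10 mm, turned any way, with two blue rails (118 x 8 mm, tops 24 mm above the bench) and between them a slot 10 mm wide, its floor 10 mm above the bench. Origin: middle of its underside; x along the slot. The slide stands in it with the same axes, top edge 55 mm above the bench, 31 mm of it free above the rails; lift straight up.
- scanner: grey code reader fixed in a stand. Origin: centre of the window, 200 mm above the bench. It looks along its -x, which slopes 40 degrees below level, to the robot's right. y: level, roughly toward the robot; z: up and to the right, 40 degrees off vertical. Head: x 0 to 114, y -33 to 33, z -28 to 28 mm. Its pistol grip sticks out level toward +y (see grip_mid).
- window (a point): centre of the 44 x 34 mm red window; axes as scanner.
- read_spot (a point): the point 90 mm in front of the middle of the window on the line of sight (scanner x = -90 mm), where the middle of the frosted area shall be held; axes as scanner.
- grip_mid (a point): middle of the black pistol grip, at scanner (55, 85, 0) mm; axes as scanner. The grip takes x 42 to 68, y 25 to 136, z -14 to 14 mm (end cap x 40 to 70). All round it is free: grip and trigger can be pinched together along the scanner's x by fingers that come down along its -z.
- trigger (a joint): orange lever in front (-x side) of the grip, 8 mm thick, 20 mm high, hinged by the head at scanner (28, 34) mm about the scanner's z, reaching to y = 107. 0 rad at rest, 0.2 rad fully squeezed toward the grip (a stop); a spring returns it. 51 mm from the hinge it takes 5 N to start and 8 N to hold fully in, over 10 mm.
- trigger_face (a point): front face of the trigger, 51 mm from its hinge, at rest at scanner (24, 85, 0) mm: with the grip's back that is 44 mm to pinch at rest, about 34 mm squeezed.
- housing_3: bystander: small white plastic housing with a beige sleeve, 30 x 49 x 37 mm, loose on the bench; origin in its underside.
- bearing_1: bystander: small ball bearing, 26 mm across, 8 mm high, loose; origin in its underside.
- bearing_2: bystander: another such bearing, loose; origin in its underside.
- threadlock: bystander: small red bottle with a blue cap, 16 x 26 x 70 mm, standing; origin in its underside.
- reader: the reader's fixed stand, which carries scanner: base plate 100 x 110 x 12 mm, post at x = 35 mm. Origin on the bench, z up; the window is at x = -20, y = 0, z = 200 mm and looks toward its -x and down.

How it is judged (in metres and radians):
On the way, in this order (a step that is already met when the one before it is completed fails the run):
1. the trigger is squeezed (0.15 rad or more of its 0.2) while the slide is still in the rack (value of joint trigger above 0.15 rad and distance of slide from where it was at the start of the episode below 0.01 m), for 0.2 s.
2. the trigger is let go and back at rest, the slide still in the rack (value of joint trigger below 0.03 rad and distance of slide from where it was at the start of the episode below 0.01 m), for 0.2 s.
3. the slide is lifted clear of the rack in the fingers (height (world z) of slide above 0.07 m and contact force between slide and the fingers above 1 N), for 0.2 s.
At the end, for the whole second after the job is handed in: Fingers hold the slide still, touching nothing else: frosted area's middle within 18 mm (each way) of the line of sight, 60 to 120 mm from the window; frosted face up, within 0.3 rad of square to the line of sight; grasp 26 mm or more from that middle; trigger at rest (x of label in the frame of read_spot between -0.03 and 0.03 m and y of label in the frame of read_spot between -0.018 and 0.018 m and z of label in the frame of read_spot between -0.018 and 0.018 m and angle between the y axis of slide and the x axis of scanner, either way round below 0.3 rad and angle between slide's own y axis and vertical below 1.3 rad and contact force between slide and the fingers above 1 N and distance between the grasp point and label above 0.026 m and contact force between slide and rack below 0.1 N and contact force between slide and reader below 0.1 N and linear speed of slide below 0.02 m/s and value of joint trigger below 0.03 rad); the arm keeps its last pose, push and grip.
It fails at once if the slide touches the reader (contact force between slide and reader above 1 N).
It fails at once if the small white housing is pushed away or knocked over (distance of housing_3 from where it was at the start of the episode above 0.025 m or angle between housing_3's own z axis and vertical above 0.5 rad).
It fails at once if bearing 1 is pushed away or knocked over (distance of bearing_1 from where it was at the start of the episode above 0.025 m).
It fails at once if bearing 2 is pushed away or knocked over (distance of bearing_2 from where it was at the start of the episode above 0.025 m).
It fails at once if the red bottle is pushed away or knocked over (distance of threadlock from where it was at the start of the episode above 0.025 m or angle between threadlock's own z axis and vertical above 0.5 rad).
It also fails if it takes over 58 s, if anything falls off the work surface, if the arm or the gripper's body presses on something with over 40 N, if the wrist force passes 120 N, or if a joint passes its speed limit or range.

## Robot

A 6-joint arm with a two-finger parallel gripper is mounted at the origin on a cart in front of the work surface, level with it; the furniture and walls round the work are solid. World frame = base frame: x ahead of the robot, y to its left, z up, the work surface at z = 0. Lengths are in mm, angles in rad, forces in N, time in s.
With the tool pointing down it reaches from about 350 to 775 mm from the base axis. Payload 7.3 kg.
Tool frame: the origin (TCP) lies at the very end of the fingers, on their centre line; the grasp point (between the pads) lies 19 mm behind it; z points along the fingers, y is the line along which they close (so a half turn about z gives the same grasp; the last joint's range is limited). The gripper opens to 92 mm and grips with 3 to 60 N. Pads are 19 mm wide; open, the fingers measure 130 mm over their backs; the gripper's body (75 mm by 190 mm) begins 47 mm behind the grasp point.
Start: joints at [1.145, 0.342, 1.524, -0, 1.275, -0.146], TCP at [144.972, 504.61, 197.241] pointing down, gripper open.
Joint ranges: [-2.53, 2.53], [-0.77, 2.02], [0.04, 2.7], [-1, 4.14], [0.28, 2.66], [-3.11, 3.11]. Speed limits (rad/s): [2.57, 2.57, 3.14, 3.14, 3.14, 3.14].

## Interface

Orientations are given as [roll, pitch, yaw] about the fixed x, y, z axes, in that order (R = Rz(yaw) Ry(pitch) Rx(roll)).
In Python, from plant import bot gives the robot as it stands.
- The arm moves only by the tool send_rows, never from a script. Its argument "rows" is a list of rows, each an object of numbers: "x", "y", "z": the shift along the tool's x, y, z in units of 0.2 m (1.0 is 0.2 m); "ax", "ay", "az": the turn, a rotation vector about the tool's x, y, z in units of 60 degrees (1.0 is 60 degrees); "jaw": the opening, from -1 (shut) to 1 (fully open), so that 0 is half open. In form: [{"x": .., "y": .., "z": .., "ax": .., "ay": .., "az": .., "jaw": ..}, ...]. A call has exactly 10 rows; each row is the pose to reach, as a shift and turn from the pose commanded when the call began, along the tool's axes at that moment; what a row does not reach only later rows make up. A row lasts 1/8 s, in which the tool goes at most 62.5 mm and 10.7 degrees, less where a joint would pass 70% of its speed; a pose out of reach is approached as far as the arm can. A call with a number of a shift or a turn outside -1 to 1 is refused whole. A call with a gripper value outside its range is refused whole. The fingers move at their own pace and stop on an object; the grip force is fixed at half the most. Time passes only in rows, so rows that repeat a pose let the fingers close, or fill a call up. It gives the time, the measured TCP pose, the force, the opening and the grip force at its end, in the units of the state.
- bot.get_obs(): the state, without advancing time (a new reading comes with each control period).
- bot.capture(name): name is "scene" or "top" or "wrist"; returns (picture, depth): 480x640x3 uint8, red, green, blue; 480x640 float32, mm along the optical axis (not along the pixel's ray), 0 where there is no reading.
- bot.camera_model(name): a dict with "vertical_fov" (degrees; the focal length in pixels is half the picture's height over the tangent of half this angle, whatever the lens; pixels are square), "cx", "cy" (the principal point, pixels), "R" (3x3) and "t" (3): a world point X has camera coordinates R X + t; the wrist camera has in their place "T_tool_cam" (4x4, takes a point from camera to tool coordinates, whose origin is the TCP and whose axes are the flange's). Camera axes: x right, y down, z forward; pixel columns grow to the right and rows downward; lengths in mm; the calibration is good to about 2 mm. A picture is of the moment at which its call begins: read the wrist's pose just before it. camera_model takes no time and is no camera call.
- bot.close_job(): hands the job in; it is judged then, once.
The state is a dict: "time": time; "joint_positions": joint angles; "dq": joint speeds; "tau": joint torques, N m; "tool_pos": TCP position; "tcp_rot": TCP orientation; "contact_force": force on the tool from outside, world axes, zero at the start; "moment": the same for the moment, N m; "grip_width": finger opening in mm; "finger_force": force on a finger pad.
Only numpy, scipy, OpenCV 4.12 (cv2) and the standard library are available. Lean on these libraries where they do the work, as an engineer would, in place of code of your own. Each camera call takes 0.05 s, during which the arm holds its last target. There are 200 camera calls.

## Working session

There is one attempt and no reset: what is moved stays moved. The work goes in short steps, Python scripts to look and compute and a tool call to move; the robot and the scene stay as the last step left them, time stands still between calls to the robot, and variables do not carry over. Pictures are saved under pics/ and viewed, at most 10 in all, crops included, and the job is handed in when it is done.

Besides the shell and the picture viewer there is one more tool, called after ">>>" as name(argument=value, ...), one argument or row to a line, values as JSON. send_rows: Moves the arm, as the interface text tells. Its arguments: {"type":"object","properties":{"rows":{"type":"array","items":{"type":"object","properties":{"x":{"type":"number","minimum":-1,"maximum":1},"y":{"type":"number","minimum":-1,"maximum":1},"z":{"type":"number","minimum":-1,"maximum":1},"ax":{"type":"number","minimum":-1,"maximum":1},"ay":{"type":"number","minimum":-1,"maximum":1},"az":{"type":"number","minimum":-1,"maximum":1},"jaw":{"type":"number"}}}}},"required":["rows"]}

```bash
ls; mkdir -p pics
python3 - <<'E'
from plant import bot
import cv2,numpy as np
o=bot.get_obs();print(o)
for n in("scene","top"):
    p,d=bot.capture(n);cv2.imwrite(f"pics/{n}.png",p[:,:,::-1]);np.save(f"pics/{n}.npy",d)
    print(n,bot.camera_model(n))
print(bot.camera_model("wrist"))
E
```

```text
pics
{'time': 0.0, 'joint_positions': array([ 1.14503267e+00,  3.42704558e-01,  1.52496855e+00,  1.61711487e-05,
        1.27538622e+00, -1.45987125e-01]), 'dq': array([-3.55942527e-04, -1.18574828e-03,  1.01705442e-03,  3.64844612e-05,
        1.17471383e-03, -3.20218640e-04]), 'tau': array([-2.75258590e-04, -4.31251502e+01, -2.44213110e+01,  7.17507675e-02,
        5.61498245e-02, -1.34313368e-04]), 'tool_pos': array([144.76424864, 504.20662271, 196.57132829]), 'tcp_rot': array([-3.14014382e+00, -2.28656144e-04,  2.86181124e+00]), 'contact_force': array([0.01335348, 0.59710567, 0.13029875]), 'moment': array([-0.03556745, -0.0100984 ,  0.01554056]), 'finger_force': 0.0, 'grip_width': 91.98521733092817}
scene {'vertical_fov': 47.711968185046516, 'cx': 325.7499656203442, 'cy': 245.23932046575902, 'R': array([[ 5.95908598e-01, -8.03052231e-01,  2.40939435e-04],
       [-5.69675413e-01, -4.22941687e-01, -7.04691601e-01],
       [ 5.66006066e-01,  4.19794527e-01, -7.09513699e-01]]), 't': array([-239.48193799,  395.93000235,  892.96425289])}
top {'vertical_fov': 52.97689222284661, 'cx': 319.8129773248127, 'cy': 238.74696234526877, 'R': array([[ 0.01467421, -0.99988198, -0.00455013],
       [-0.99269572, -0.01402345, -0.11982716],
       [ 0.11974921,  0.00627526, -0.99278434]]), 't': array([  57.899224  ,  468.22956361, 1300.00511394])}
{'vertical_fov': 66.95280106405008, 'cx': 312.22857896486664, 'cy': 240.87794000472604, 'T_tool_cam': array([[ 1.10516905e-04, -9.66181310e-01, -2.57863654e-01,
         7.05309607e+01],
       [ 9.99999926e-01,  1.15367668e-05,  3.85359809e-04,
        -6.64085800e-01],
       [-3.69352532e-04, -2.57863677e-01,  9.66181240e-01,
        -1.88040340e+02],
       [ 0.00000000e+00,  0.00000000e+00,  0.00000000e+00,
         1.00000000e+00]])}
```

View pics/scene.png

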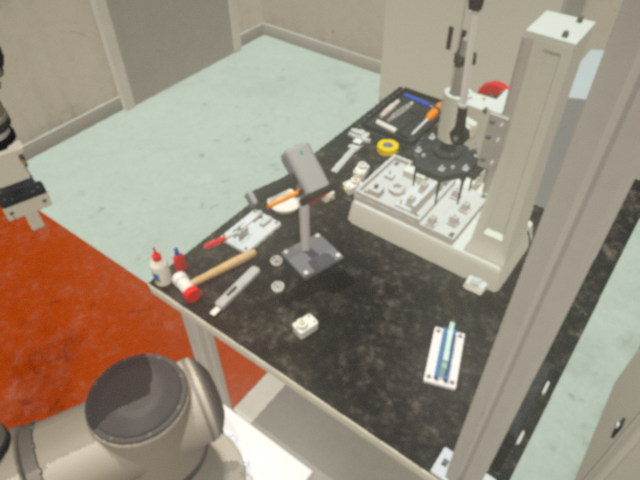

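View pics/top.png

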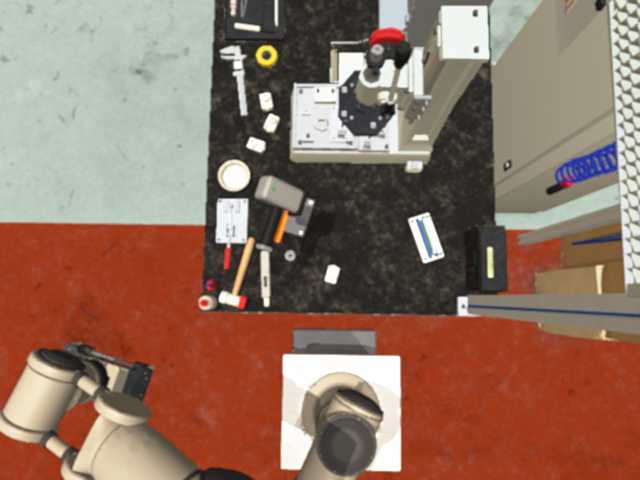

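```bash
cat > h.py <<'E'
import numpy as np,cv2
from scipy.spatial.transform import Rotation as Ro
from plant import bot
def cam(n,o=None):
    m=bot.camera_model(n);f=240/np.tan(np.radians(m["vertical_fov"]/2))
    K=np.array([[f,0,m["cx"]],[0,f,m["cy"]],[0,0,1]])
    if n=="wrist":
        T=np.eye(4);T[:3,:3]=Ro.from_euler("xyz",o["tcp_rot"]).as_matrix();T[:3,3]=o["tool_pos"]
        C=T@np.array(m["T_tool_cam"]);R=C[:3,:3].T;t=-R@C[:3,3]
    else:R,t=np.array(m["R"]),np.array(m["t"])
    return K,R,t
def atz(c,u,v,z):
    K,R,t=c;d=R.T@np.linalg.solve(K,[u,v,1]);C=-R.T@t
    return C+d*(z-C[2])/d[2]
def dep(c,u,v,d):
    K,R,t=c;return R.T@(np.linalg.solve(K,[u,v,1])*d-t)
def proj(c,X):
    K,R,t=c;p=K@(R@np.asarray(X,float)+t);return p[:2]/p[2]
E
python3 - <<'E'
from h import *
im={n:cv2.imread(f"pics/{n}.png") for n in("scene","top")}
def crop(n,u,v,s=4):
    a=im[n][v:v+300//s,u:u+400//s];return cv2.resize(a,(400,300),interpolation=cv2.INTER_CUBIC)
cv2.imwrite("pics/m1.png",np.vstack([np.hstack([crop("top",240,170),crop("top",380,200)]),np.hstack([crop("scene",260,135,3)[:300,:400],crop("scene",395,315)])]))
c=cam("top");D=np.load("pics/top.npy")
for n,(u,v,z) in dict(rackTL=(409,217,10),rackTR=(430,211,10),rackBR=(443,257,10),rackBL=(422,263,10),housing=(332,273,37),b2=(290,256,8),bottle=(210,284,70)).items(): print(n,atz(c,u,v,z).round(),dep(c,u,v,D[v,u]).round())
E
```

```text
rackTL [ 535. -185.   10.] [ 536. -186.    5.]
rackTR [ 553. -244.   10.] [ 308.   56. 1347.]
rackBR [ 423. -278.   10.] [ 425. -282.   -4.]
rackBL [ 406. -220.   10.] [ 406. -222.    1.]
housing [373.  30.  37.] [373.  30.  30.]
b2 [420. 147.   8.] [421. 148.  -1.]
bottle [338. 353.  70.] [338. 357.  53.]
```

View pics/m1.png

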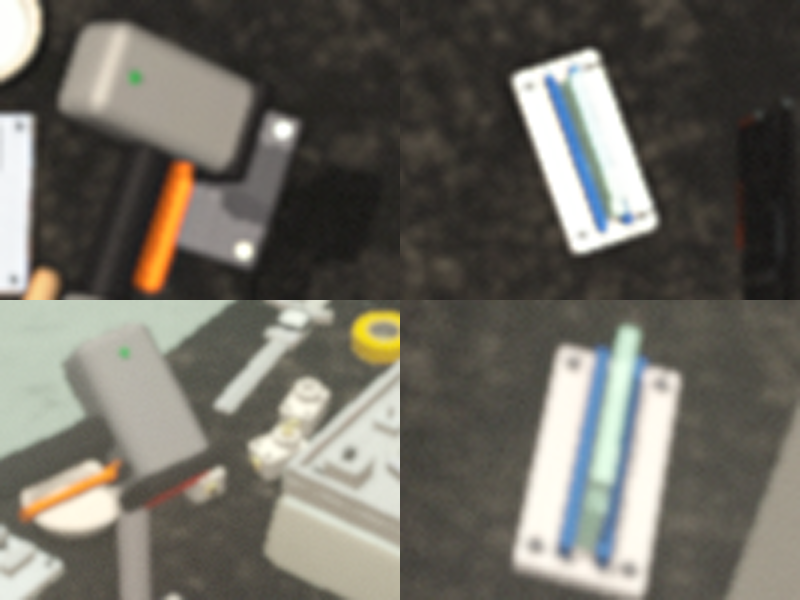

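```bash
cat >> h.py <<'E'
from scipy.optimize import least_squares
def scan(p):
    yaw=p[2];a=np.radians(40);h=np.array([np.cos(yaw),np.sin(yaw),0]);k=np.array([0,0,1.])
    X=h*np.cos(a)+k*np.sin(a);Z=-h*np.sin(a)+k*np.cos(a)
    return np.c_[X,np.cross(Z,X),Z],np.array([p[0],p[1],200.])
E
python3 - <<'E'
from h import *
T=lambda u,v:(240+u/4,170+v/4); S=lambda u,v:(260+u/3,135+v/3)
ob=[("top",T(150,290),(28,107,10)),("top",T(222,172),(0,33,28)),("top",T(258,88),(0,-33,28)),("top",T(127,25),(114,-33,28)),("top",T(95,108),(114,33,28)),
("scene",S(25,215),(28,107,5)),("scene",S(205,150),(0,-33,28)),("scene",S(130,180),(0,33,28)),("scene",S(150,25),(114,-33,28)),("scene",S(75,60),(114,33,28))]
C={n:cam(n) for n in("top","scene")}
def r(p):
    R,o=scan(p);return np.concatenate([proj(C[n],R@np.array(X)+o)-uv for n,uv,X in ob])
s=least_squares(r,[560,120,1.2],loss="soft_l1");print(s.x);print(r(s.x).reshape(-1,2).round(1))
R,o=scan(s.x);print(R.round(3))
for n,X in dict(trig=(24,85,0),grip=(55,85,0),spot=(-90,0,0),pin=(46,85,0)).items():print(n,(R@np.array(X)+o).round(1))
# ground: base corners
for q in((300,118),(250,268)):
    w=atz(C["top"],*T(*q),12);c,sn=np.cos(s.x[2]),np.sin(s.x[2]);d=w[:2]-s.x[:2];print("base",c*d[0]+sn*d[1]-20,-sn*d[0]+c*d[1])
D=np.load("pics/top.npy");w=[]
for u in range(268,298,3):
    w.append(dep(C["top"],u,195,D[195,u]))
loc=(np.array(w)-o)@R;print(loc.round())
E
```

```text
[531.589386   117.51331551   1.2820992 ]
[[ 0.  -0. ]
 [ 5.1  4.2]
 [ 4.5 -0.9]
 [-0.8 -3.7]
 [-2.   3.2]
 [-1.2 -1.6]
 [ 7.5  2.2]
 [ 5.7  5.1]
 [-0.3 -6.8]
 [-2.8 -6.9]]
[[ 0.218 -0.959 -0.183]
 [ 0.734  0.285 -0.616]
 [ 0.643  0.     0.766]]
trig [455.3 159.3 215.4]
grip [462.1 182.1 235.4]
spot [512.   51.4 142.1]
pin [460.1 175.5 229.6]
base -42.06294034413536 -57.664636363713875
base -40.684007982898855 54.4081729979701
[[100.  15.  23.]
 [ 94.  13.  25.]
 [ 87.  10.  26.]
 [ 78.   7.  23.]
 [ 71.   4.  25.]
 [ 63.   1.  25.]
 [ 56.  -1.  26.]
 [ 48.  -5.  24.]
 [ 41.  -7.  26.]
 [ 32. -11.  24.]]
```

>>> send_rows(
  rows=[
    {"z": -0.3, "jaw": 1},
    {"z": -0.6, "jaw": 1},
    {"x": -0.2, "y": -0.15, "z": -0.8, "jaw": 1},
    {"x": -0.4, "y": -0.3, "z": -0.8, "jaw": 1},
    {"x": -0.6, "y": -0.45, "z": -0.8, "jaw": 1},
    {"x": -0.8, "y": -0.6, "z": -0.8, "jaw": 1},
    {"x": -1, "y": -0.75, "z": -0.8, "jaw": 1},
    {"x": -1, "y": -0.75, "z": -0.8, "ax": -0.15, "jaw": 1},
    {"x": -1, "y": -0.75, "z": -0.8, "ax": -0.3, "jaw": 1},
    {"x": -1, "y": -0.75, "z": -0.8, "ax": -0.45, "jaw": 1},
  ],
)

```text
schema error: expected keys x, y, z, ax, ay, az, jaw
```

```bash
cat >> h.py <<'E'
def T6(o):
    return Ro.from_euler("xyz",o["tcp_rot"]).as_matrix(),np.array(o["tool_pos"])
def delta(Rt,pt,o=None):
    "command (units) from current measured pose to target pose"
    o=o or bot.get_obs();R,p=T6(o)
    return (R.T@(np.array(pt)-p)/200).round(3),(Ro.from_matrix(R.T@Rt).as_rotvec()/np.radians(60)).round(3)
def pinch(p,z,x=46,y=85):
    R,o=scan(p);return np.c_[R[:,1],R[:,0],-R[:,2]],R@np.array([x,y,z])+o
E
python3 - <<'E'
from h import *
print(bot.get_obs());print(delta(*pinch([531.6,117.5,1.282],150)))
E
```

```text
{'time': 0.1, 'joint_positions': array([ 1.14499719e+00,  3.42654524e-01,  1.52491024e+00, -6.10893741e-06,
        1.27537065e+00, -1.46027122e-01]), 'dq': array([ 0.00033629, -0.00143229, -0.00146579, -0.00023476, -0.00088829,
        0.00016626]), 'tau': array([ 1.54007334e-04, -4.32015359e+01, -2.44688988e+01,  7.18233478e-02,
        5.27624774e-02, -2.94422910e-05]), 'tool_pos': array([144.80378186, 504.23127071, 196.6176333 ]), 'tcp_rot': array([-3.14026333e+00, -1.89603581e-04,  2.86182230e+00]), 'contact_force': array([ 0.03121546, -0.55462463, -0.3080027 ]), 'moment': array([ 0.01184493, -0.00686885, -0.03067666]), 'finger_force': 0.0, 'grip_width': 91.88812012072853}
(array([-1.965, -1.627, -0.737]), array([-0.668, -0.003,  0.008]))
```

All keys are required.

>>> send_rows(
  rows=[
    {"x": 0, "y": 0, "z": -0.3, "ax": 0, "ay": 0, "az": 0, "jaw": 1},
    {"x": 0, "y": 0, "z": -0.6, "ax": 0, "ay": 0, "az": 0, "jaw": 1},
    {"x": -0.2, "y": -0.15, "z": -0.8, "ax": 0, "ay": 0, "az": 0, "jaw": 1},
    {"x": -0.4, "y": -0.3, "z": -0.8, "ax": 0, "ay": 0, "az": 0, "jaw": 1},
    {"x": -0.6, "y": -0.45, "z": -0.8, "ax": 0, "ay": 0, "az": 0, "jaw": 1},
    {"x": -0.8, "y": -0.6, "z": -0.8, "ax": 0, "ay": 0, "az": 0, "jaw": 1},
    {"x": -1, "y": -0.8, "z": -0.8, "ax": 0, "ay": 0, "az": 0, "jaw": 1},
    {"x": -1, "y": -0.9, "z": -0.8, "ax": -0.15, "ay": 0, "az": 0, "jaw": 1},
    {"x": -1, "y": -1, "z": -0.8, "ax": -0.3, "ay": 0, "az": 0, "jaw": 1},
    {"x": -1, "y": -1, "z": -0.8, "ax": -0.45, "ay": 0, "az": 0, "jaw": 1},
  ],
)

```text
time: 1.35
tool_pos: [281.6, 256.7, 357.6]
tcp_rot: [2.665, 0.003, 2.861]
contact_force: [-0.4, -0.1, -0.4]
grip_width: 91.3
finger_force: 0.0
```

Run:
```python
from h import *
o=bot.get_obs();print(o["time"],o["tool_pos"],o["joint_positions"]);print(delta(*pinch([531.6,117.5,1.282],150)))
```

```text
1.35 [281.60690447 256.73753306 357.56669103] [ 0.11319655 -0.26574655  1.8323212   0.44358241  1.39540631 -1.21639593]
(array([-0.966, -0.587, -0.226]), array([-0.212, -0.002,  0.008]))
```

>>> send_rows(
  rows=[
    {"x": -0.2, "y": -0.12, "z": -0.2, "ax": -0.1, "ay": 0, "az": 0, "jaw": 1},
    {"x": -0.4, "y": -0.25, "z": -0.22, "ax": -0.212, "ay": 0, "az": 0, "jaw": 1},
    {"x": -0.6, "y": -0.35, "z": -0.22, "ax": -0.212, "ay": 0, "az": 0, "jaw": 1},
    {"x": -0.8, "y": -0.45, "z": -0.22, "ax": -0.212, "ay": 0, "az": 0, "jaw": 1},
    {"x": -0.96, "y": -0.59, "z": -0.22, "ax": -0.212, "ay": 0, "az": 0, "jaw": 1},
    {"x": -0.96, "y": -0.59, "z": -0.22, "ax": -0.212, "ay": 0, "az": 0, "jaw": 1},
    {"x": -0.96, "y": -0.59, "z": -0.22, "ax": -0.212, "ay": 0, "az": 0, "jaw": 1},
    {"x": -0.96, "y": -0.59, "z": -0.22, "ax": -0.212, "ay": 0, "az": 0, "jaw": 1},
    {"x": -0.96, "y": -0.59, "z": -0.22, "ax": -0.212, "ay": 0, "az": 0, "jaw": 1},
    {"x": -0.96, "y": -0.59, "z": -0.22, "ax": -0.212, "ay": 0, "az": 0, "jaw": 1},
  ],
)

```text
time: 2.6
tool_pos: [431.7, 84.3, 343.2]
tcp_rot: [2.448, 0.001, 2.862]
contact_force: [0.5, -0.3, -0.0]
grip_width: 91.6
finger_force: 0.0
```

Run:
```python
from h import *
o=bot.get_obs();print(o["time"],o["tool_pos"],o["joint_positions"]);print(delta(*pinch([531.6,117.5,1.282],150)))
p,d=bot.capture("wrist");np.save("pics/w1d.npy",d);np.save("pics/w1o.npy",o,allow_pickle=True)
a=p[:,:,::-1].copy();c=cam("wrist",o);R,t=scan([531.6,117.5,1.282])
for X in((24,85,10),(68,85,14),(28,107,10),(0,33,28),(0,-33,28),(114,33,28)):
    u,v=proj(c,R@np.array(X)+t);print(X,u,v);cv2.circle(a,(int(u),int(v)),4,(0,255,0),1)
cv2.imwrite("pics/w1.png",a)
```

```text
2.6 [431.66921026  84.32460609 343.19379061] [-0.53160576  0.04119487  1.7216564   0.66733951  1.57997405 -1.8872137 ]
(array([-0.007,  0.001, -0.008]), array([-0.005, -0.005,  0.008]))
(24, 85, 10) 289.2493778128616 225.41718561444154
(68, 85, 14) 337.26576766367697 226.7757068400186
(28, 107, 10) 293.47101454768546 201.7085339296857
(0, 33, 28) 262.0274002286494 285.2652704475693
(0, -33, 28) 263.8782627504224 349.9381672828547
(114, 33, 28) 387.3604271085978 286.4325590321511
```

View pics/w1.png

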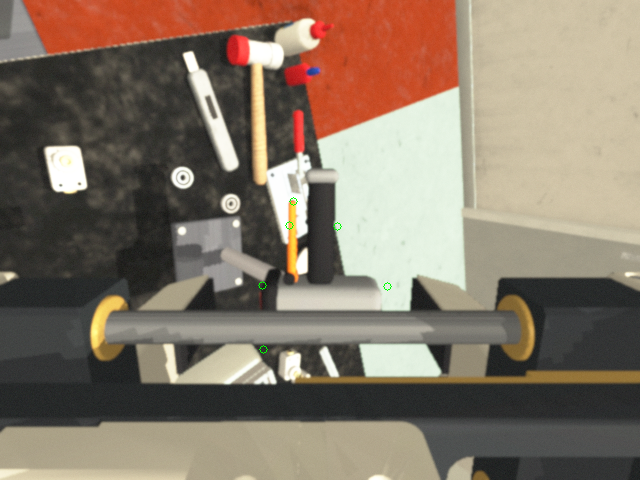

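>>> send_rows(
  rows=[
    {"x": 0, "y": 0.015, "z": 0.15, "ax": 0, "ay": 0, "az": 0.008, "jaw": 1},
    {"x": 0, "y": 0.015, "z": 0.3, "ax": 0, "ay": 0, "az": 0.008, "jaw": 1},
    {"x": 0, "y": 0.015, "z": 0.45, "ax": 0, "ay": 0, "az": 0.008, "jaw": 1},
    {"x": 0, "y": 0.015, "z": 0.6, "ax": 0, "ay": 0, "az": 0.008, "jaw": 1},
    {"x": 0, "y": 0.015, "z": 0.72, "ax": 0, "ay": 0, "az": 0.008, "jaw": 1},
    {"x": 0, "y": 0.015, "z": 0.815, "ax": 0, "ay": 0, "az": 0.008, "jaw": 1},
    {"x": 0, "y": 0.015, "z": 0.815, "ax": 0, "ay": 0, "az": 0.008, "jaw": 1},
    {"x": 0, "y": 0.015, "z": 0.815, "ax": 0, "ay": 0, "az": 0.008, "jaw": 0.3},
    {"x": 0, "y": 0.015, "z": 0.815, "ax": 0, "ay": 0, "az": 0.008, "jaw": 0.25},
    {"x": 0, "y": 0.015, "z": 0.815, "ax": 0, "ay": 0, "az": 0.008, "jaw": 0.25},
  ],
)

```text
time: 3.9
tool_pos: [461.6, 185.8, 219.9]
tcp_rot: [2.448, -0.004, 2.855]
contact_force: [-0.6, -0.0, -0.8]
grip_width: 66.3
finger_force: 0.0
```

Run:
```python
from h import *
o=bot.get_obs();print(o["time"],o["contact_force"]);print(delta(*pinch([531.6,117.5,1.282],-15,49)))
p,d=bot.capture("wrist");cv2.imwrite("pics/w2.png",p[:,:,::-1])
```

```text
3.9 [-0.58233176 -0.03460154 -0.75309302]
(array([-0.008,  0.007,  0.005]), array([-0.005, -0.004, -0.001]))
```

View pics/w2.png

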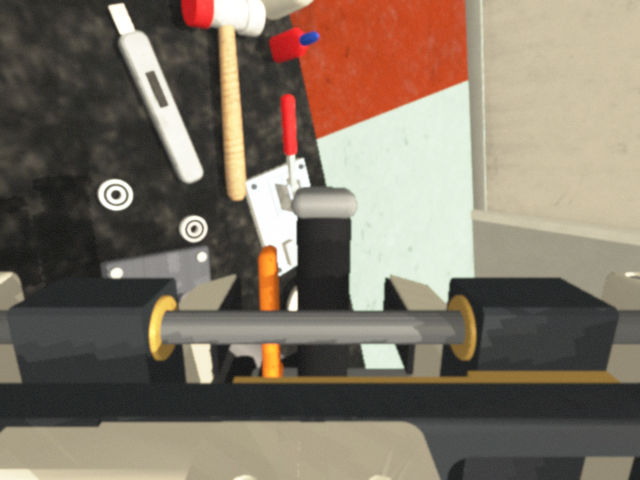

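>>> send_rows(
  rows=[
    {"x": 0, "y": 0, "z": 0, "ax": 0, "ay": 0, "az": 0, "jaw": 0},
    {"x": 0, "y": 0, "z": 0, "ax": 0, "ay": 0, "az": 0, "jaw": -0.2},
    {"x": 0, "y": 0, "z": 0, "ax": 0, "ay": 0, "az": 0, "jaw": -0.35},
    {"x": 0, "y": 0, "z": 0, "ax": 0, "ay": 0, "az": 0, "jaw": -0.4},
    {"x": 0, "y": 0, "z": 0, "ax": 0, "ay": 0, "az": 0, "jaw": -0.4},
    {"x": 0, "y": 0, "z": 0, "ax": 0, "ay": 0, "az": 0, "jaw": -0.4},
    {"x": 0, "y": 0, "z": 0, "ax": 0, "ay": 0, "az": 0, "jaw": -0.4},
    {"x": 0, "y": 0, "z": 0, "ax": 0, "ay": 0, "az": 0, "jaw": -0.4},
    {"x": 0, "y": 0, "z": 0, "ax": 0, "ay": 0, "az": 0, "jaw": -0.4},
    {"x": 0, "y": 0, "z": 0, "ax": 0, "ay": 0, "az": 0, "jaw": -0.4},
  ],
)

```text
time: 5.2
tool_pos: [462.2, 188.8, 221.9]
tcp_rot: [2.441, -0.005, 2.856]
contact_force: [5.2, 13.9, 7.3]
grip_width: 28.0
finger_force: 7.7
```

Run:
```python
from h import *
o=bot.get_obs();print(o["contact_force"],o["finger_force"],o["grip_width"]);R,t=scan([531.6,117.5,1.282]);print((o["tool_pos"]-t)@R)
p,d=bot.capture("wrist");cv2.imwrite("pics/w3.png",cv2.resize(p[160:400,160:480,::-1],(800,600)))
```

```text
[ 5.15211745 13.90719152  7.34332972] 7.74002730846405 27.97530867309924
[ 51.29945941  86.86418329 -14.45845845]
```

View pics/w3.png

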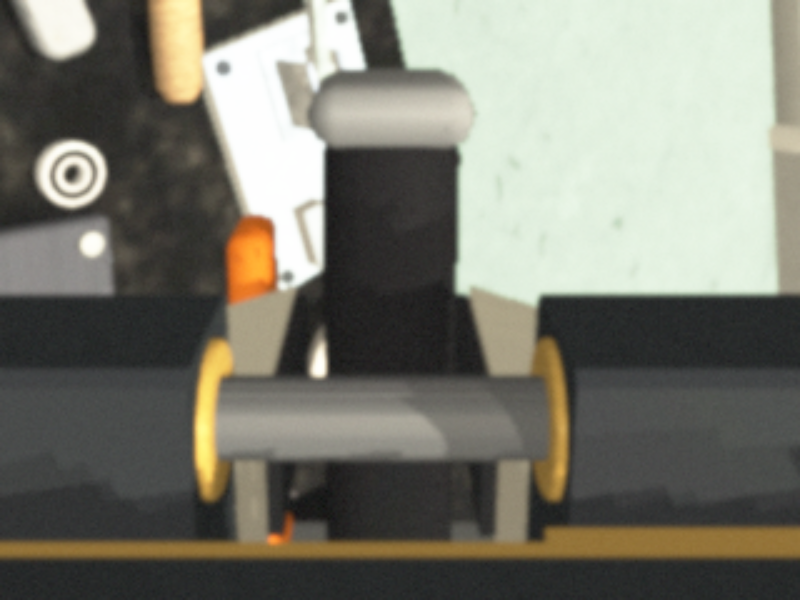

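Run:
```python
from h import *
o=bot.get_obs();p,d=bot.capture("wrist");c=cam("wrist",o);R,t=scan([531.6,117.5,1.282])
for n,(U,V) in dict(cap=(390,105),grip=(390,220),grip2=(390,320),trig=(250,260),trigL=(262,535),fingL=(265,330),fingR=(510,330),fingLlow=(250,500)).items():
    u,v=160+int(U/2.5),160+int(V/2.5);X=dep(c,u,v,d[v,u]);print(n,d[v,u],((X-t)@R).round(1),(T6(o)[0].T@(X-o["tool_pos"])).round(1))
o1=np.load("pics/w1o.npy",allow_pickle=True).item();d=np.load("pics/w1d.npy");c=cam("wrist",o1)
for n,(u,v) in dict(cap=(320,175),grip=(320,225),grip2=(320,260),trig=(292,225),tr2=(293,250),head=(340,292),head2=(300,292),base=(190,225)).items():
    X=dep(c,u,v,d[v,u]);print(n,d[v,u],((X-t)@R).round(1),X.round(1))
```

```text
cap 157.42325 [ 52.8 132.9  17.7] [ 46.2   1.5 -31.9]
grip 163.38165 [ 52.9 112.   17. ] [ 25.3   1.6 -31.3]
grip2 169.30605 [52.9 92.4 16. ] [  5.6   1.7 -30.4]
trig 169.28972 [ 26.8 103.2  13.1] [ 16.5 -24.5 -27.5]
trigL 121.246765 [34.9 82.7 68.1] [ -3.7 -16.2 -82.6]
fingL 147.11978 [32.4 99.2 37.1] [ 12.6 -18.8 -51.5]
fingR 148.53873 [72.3 98.6 35.9] [ 12.   21.1 -50.2]
fingLlow 111.457985 [35.  92.8 75.6] [  6.4 -16.2 -90.1]
cap 315.24615 [ 51.6 131.7  17.6] [413.4 182.  246.7]
grip 327.71872 [52.2 87.  16.4] [456.6 170.5 246.1]
grip2 336.01544 [52.7 53.9 16.5] [488.4 161.4 246.5]
trig 331.89212 [26.7 85.9 12.4] [452.8 153.9 226.7]
tr2 338.39758 [27.4 62.  11.9] [475.9 148.  226.8]
head 335.42017 [71.4 25.6 24.4] [518.1 162.2 264.6]
head2 334.27472 [34.5 25.8 25.6] [509.7 134.3 241.8]
base 492.44485 [-121.1   51.  -144. ] [482.7 131.8  11.8]
```

Run:
```python
from h import *
R,t=scan([531.6,117.5,1.282])
def orange(b):
    h=cv2.cvtColor(b,cv2.COLOR_BGR2HSV);return (h[...,0]>7)&(h[...,0]<20)&(h[...,1]>150)&(h[...,2]>100)
for n,(u0,u1,v0,v1) in dict(top=(262,300,200,250),scene=(258,310,180,215)).items():
    p,d=bot.capture(n)
    for b in(cv2.imread(f"pics/{n}.png"),p[:,:,::-1].copy()):
        m=orange(b)[v0:v1,u0:u1];v,u=np.nonzero(m);print(n,len(u),(u.min()+u0,u.max()+u0,v.min()+v0,v.max()+v0) if len(u) else "")
    b=p[:,:,::-1];cv2.imwrite(f"pics/z{n}.png",b)
    globals()[n+"c"]=cv2.resize(b[v0-15:v0+45,u0-15:u0+65],(400,300),interpolation=cv2.INTER_CUBIC)
p,d=bot.capture("wrist");o=bot.get_obs();c=cam("wrist",o);m=orange(p[:,:,::-1].copy());v,u=np.nonzero(m[200:,230:300]);
for r in range(240,400,8):
    w=u[(v+200)==r]+230
    if len(w):
        k=int(w.mean());X=(dep(c,k,r,d[r,k])-t)@R;print(r,w.min(),w.max(),X.round(1))
cv2.imwrite("pics/m2.png",np.hstack([topc,scenec]))
```

```text
top 244 (np.int64(273), np.int64(288), np.int64(210), np.int64(242))
top 32 (np.int64(282), np.int64(290), np.int64(210), np.int64(224))
scene 91 (np.int64(267), np.int64(298), np.int64(190), np.int64(207))
scene 20 (np.int64(267), np.int64(274), np.int64(203), np.int64(207))
248 256 266 [ 25.9 107.6   1.4]
256 251 268 [ 26.2 106.5  11.2]
264 250 269 [ 26.3 103.   12.5]
272 251 269 [26.6 99.1 12.7]
280 252 255 [23.  94.7 11.7]
296 245 247 [ 35.4 122.2  94.8]
304 242 242 [ 34.9 121.5  97.6]
312 240 240 [ 35.  121.  100.7]
352 240 248 [ 35.7 111.2 101. ]
368 274 276 [30.6 37.5 -2.6]
376 267 275 [ 42.3 109.7 107.7]
```

View pics/m2.png

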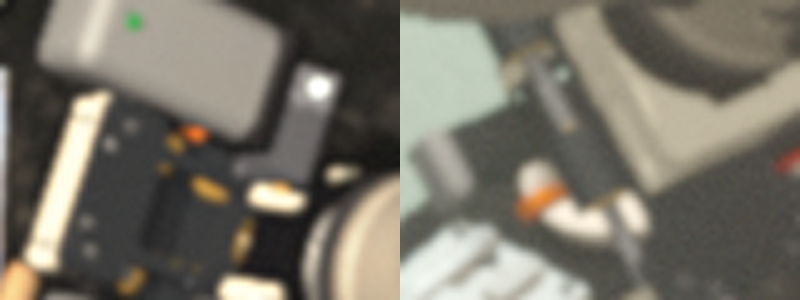

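Run:
```python
from h import *
p,d=bot.capture("wrist");o=bot.get_obs();c=cam("wrist",o);Rt,pt=T6(o)
for v in(284,292,300):
  for u in list(range(250,294,3))+list(range(340,360,3)):
    print(v,u,(Rt.T@(dep(c,u,v,d[v,u])-pt)).round(1),p[v,u])
```

```text
284 250 [  35.8  -16.1 -101.2] [112 107  93]
284 253 [ 12.5 -25.5 -42.6] [169 159 133]
284 256 [ 12.5 -24.2 -42.6] [168 159 135]
284 259 [ 12.9 -22.8 -43.6] [171 162 135]
284 262 [ 12.3 -21.7 -42.1] [169 160 135]
284 265 [ 12.3 -20.4 -42. ] [171 161 135]
284 268 [ 12.1 -19.2 -41.7] [169 159 135]
284 271 [ 12.5 -17.8 -42.6] [169 158 133]
284 274 [ 12.9 -16.4 -43.6] [161 152 126]
284 277 [ 10.9 -15.6 -38.7] [59 59 52]
284 280 [ 11.  -14.3 -38.9] [37 36 35]
284 283 [-107.   -38.4  257.5] [39 38 36]
284 286 [-106.9  -34.4  257.3] [35 37 34]
284 289 [-109.4  -30.9  263.4] [33 28 26]
284 292 [  6.5  -9.7 -27.5] [36 34 31]
284 340 [  6.5  13.1 -27.5] [44 42 39]
284 343 [  9.3  13.8 -34.6] [30 29 30]
284 346 [ 11.1  14.7 -39.1] [35 35 33]
284 349 [ 10.9  16.1 -38.7] [122 116  97]
284 352 [ 12.3  17.  -42.2] [173 164 136]
284 355 [ 12.1  18.4 -41.6] [170 161 132]
284 358 [ 12.4  19.6 -42.4] [171 162 134]
292 250 [  33.3  -16.3 -100.5] [95 95 84]
292 253 [ 12.6 -24.1 -51.5] [169 160 134]
292 256 [ 12.8 -22.8 -52.1] [170 160 134]
292 259 [ 12.8 -21.6 -52.1] [172 162 136]
292 262 [ 12.3 -20.5 -5
[... 911 characters left out ...]
9 161 134]
300 265 [ 12.3 -18.3 -58.8] [168 159 132]
300 268 [ 12.9 -17.  -60.1] [172 161 135]
300 271 [ 11.9 -16.1 -57.9] [132 123 105]
300 274 [ 11.5 -15.1 -56.9] [35 32 32]
300 277 [ 11.1 -14.  -56.1] [34 32 30]
300 280 [  6.2 -13.9 -45.1] [31 30 29]
300 283 [ -0.1 -13.8 -31.2] [76 71 64]
300 286 [-124.5  -33.9  245.8] [207 194 171]
300 289 [-130.5  -31.   259.2] [230 222 196]
300 292 [ -1.3  -9.7 -28.4] [35 30 33]
300 340 [ -2.5  13.4 -25.8] [41 38 39]
300 343 [  2.   13.9 -35.8] [29 31 30]
300 346 [  8.6  13.8 -50.5] [29 30 32]
300 349 [ 11.3  14.3 -56.5] [37 34 36]
300 352 [ 11.4  15.5 -56.7] [71 69 59]
300 355 [ 12.4  16.4 -59. ] [165 154 129]
300 358 [ 12.8  17.4 -59.9] [170 159 134]
```

>>> send_rows(
  rows=[
    {"x": 0, "y": 0.01, "z": 0, "ax": 0, "ay": 0, "az": 0, "jaw": -0.4},
    {"x": 0, "y": 0.02, "z": 0, "ax": 0, "ay": 0, "az": 0, "jaw": -0.4},
    {"x": 0, "y": 0.02, "z": -0.03, "ax": 0, "ay": 0, "az": 0, "jaw": -0.4},
    {"x": 0, "y": 0.02, "z": -0.06, "ax": 0, "ay": 0, "az": 0, "jaw": -0.4},
    {"x": 0, "y": 0.02, "z": -0.1, "ax": 0, "ay": 0, "az": 0, "jaw": -0.4},
    {"x": 0, "y": 0.02, "z": -0.14, "ax": 0, "ay": 0, "az": 0, "jaw": -0.4},
    {"x": 0, "y": 0.02, "z": -0.18, "ax": 0, "ay": 0, "az": 0, "jaw": -0.4},
    {"x": 0, "y": 0.02, "z": -0.22, "ax": 0, "ay": 0, "az": 0, "jaw": -0.4},
    {"x": 0, "y": 0.02, "z": -0.26, "ax": 0, "ay": 0, "az": 0, "jaw": -0.2},
    {"x": 0, "y": 0.02, "z": -0.28, "ax": 0, "ay": 0, "az": 0, "jaw": 0.2},
  ],
)

```text
time: 6.75
tool_pos: [452.4, 154.4, 265.5]
tcp_rot: [2.448, -0.005, 2.855]
contact_force: [0.2, -0.5, -0.6]
grip_width: 42.2
finger_force: 0.0
```

Run:
```python
from h import *
o=bot.get_obs();print(o["time"],o["contact_force"],o["grip_width"]);R,t=scan([531.6,117.5,1.282]);print((o["tool_pos"]-t)@R,delta(*pinch([531.6,117.5,1.282],0,50)))
p,d=bot.capture("wrist");cv2.imwrite("pics/w4.png",p[:,:,::-1])
c=cam("wrist",o);h=cv2.cvtColor(p,cv2.COLOR_RGB2HSV);m=(h[...,0]>7)&(h[...,0]<20)&(h[...,1]>150)&(h[...,2]>100)
for r in range(200,330,8):
    w=np.nonzero(m[r,240:300])[0]+240
    if len(w):
        k=int(w.mean());X=(dep(c,k,r,d[r,k])-t)@R;print(r,w.min(),w.max(),X.round(1))
```

```text
6.75 [ 0.22573412 -0.5062222  -0.60695284] 42.19880305720543
[51.89361156 86.4219216  41.90503454] (array([-0.008, -0.008,  0.21 ]), array([-0.005, -0.005, -0.001]))
224 272 275 [ 26.7 108.1   4.8]
232 266 277 [ 24.9 104.5  11.9]
240 265 277 [24.9 99.7 12.9]
248 265 278 [25.4 94.6 13.3]
256 265 279 [25.7 89.  11.9]
264 265 280 [25.7 84.1 13.2]
272 266 280 [26.1 78.7 12.9]
280 266 280 [25.8 72.8 11.6]
288 267 281 [26.5 67.9 13.1]
296 267 281 [27.  62.5 13.3]
304 267 281 [26.2 56.9 13.4]
```

>>> send_rows(
  rows=[
    {"x": 0, "y": -0.04, "z": 0, "ax": 0, "ay": 0, "az": 0, "jaw": 0.3},
    {"x": 0, "y": -0.04, "z": 0, "ax": 0, "ay": 0, "az": 0, "jaw": 0.3},
    {"x": 0, "y": -0.04, "z": 0.1, "ax": 0, "ay": 0, "az": 0, "jaw": 0.3},
    {"x": 0, "y": -0.04, "z": 0.2, "ax": 0, "ay": 0, "az": 0, "jaw": 0.3},
    {"x": 0, "y": -0.04, "z": 0.3, "ax": 0, "ay": 0, "az": 0, "jaw": 0.3},
    {"x": 0, "y": -0.04, "z": 0.3, "ax": 0, "ay": 0, "az": 0, "jaw": 0.3},
    {"x": 0, "y": -0.01, "z": 0.3, "ax": 0, "ay": 0, "az": 0, "jaw": 0.3},
    {"x": 0, "y": 0.01, "z": 0.3, "ax": 0, "ay": 0, "az": 0, "jaw": 0.3},
    {"x": 0, "y": 0.02, "z": 0.3, "ax": 0, "ay": 0, "az": 0, "jaw": 0.3},
    {"x": 0, "y": 0.02, "z": 0.3, "ax": 0, "ay": 0, "az": 0, "jaw": 0.3},
  ],
)

```text
time: 8.05
tool_pos: [464.3, 194.1, 222.1]
tcp_rot: [2.449, -0.003, 2.855]
contact_force: [-2.5, -5.0, 3.2]
grip_width: 59.6
finger_force: 2.9
```

```bash
cat > q.py <<'E'
from h import *
o=bot.get_obs();R,t=scan([531.6,117.5,1.282]);print(o["time"],"F_s",(o["contact_force"]@R).round(1),o["finger_force"],o["grip_width"]);print(((o["tool_pos"]-t)@R).round(1))
p,d=bot.capture("wrist")
c=cam("wrist",o);h=cv2.cvtColor(p,cv2.COLOR_RGB2HSV);m=(h[...,0]>7)&(h[...,0]<20)&(h[...,1]>150)&(h[...,2]>100)
for r in range(232,280,4):
    w=np.nonzero(m[r,235:310])[0]+235
    if len(w):
        k=int(np.median(w));X=(dep(c,k,r,d[r,k])-t)@R
        if X[2]<20: print(r,w.min(),w.max(),X.round(1))
E
python3 q.py
```

```text
8.05 F_s [-2.2  0.9  6. ] 2.9223312623798847 59.61232723923216
[ 55.7  86.3 -17.9]
248 246 256 [ 26.1 108.1   1.7]
252 243 258 [ 26.6 107.9   7.7]
256 241 259 [ 27.2 107.   11.3]
260 239 259 [ 26.7 105.3  11.7]
264 239 260 [ 26.6 103.3  11.7]
268 239 260 [ 26.7 101.6  12.5]
272 240 261 [26.9 99.2 11.2]
276 243 261 [27.9 97.7 12.5]
```

>>> send_rows(
  rows=[
    {"x": 0, "y": 0.01, "z": 0, "ax": 0, "ay": 0, "az": 0, "jaw": 0.3},
    {"x": 0, "y": 0.02, "z": 0, "ax": 0, "ay": 0, "az": 0, "jaw": 0.3},
    {"x": 0, "y": 0.025, "z": 0, "ax": 0, "ay": 0, "az": 0, "jaw": 0.3},
    {"x": 0, "y": 0.025, "z": 0, "ax": 0, "ay": 0, "az": 0, "jaw": 0.3},
    {"x": 0, "y": 0.025, "z": 0, "ax": 0, "ay": 0, "az": 0, "jaw": 0.3},
    {"x": 0, "y": 0.025, "z": 0, "ax": 0, "ay": 0, "az": 0, "jaw": 0.3},
    {"x": 0, "y": 0.025, "z": 0, "ax": 0, "ay": 0, "az": 0, "jaw": 0.3},
    {"x": 0, "y": 0.025, "z": 0, "ax": 0, "ay": 0, "az": 0, "jaw": 0.3},
    {"x": 0, "y": 0.025, "z": 0, "ax": 0, "ay": 0, "az": 0, "jaw": 0.3},
    {"x": 0, "y": 0.025, "z": 0, "ax": 0, "ay": 0, "az": 0, "jaw": 0.3},
  ],
)

```text
time: 9.35
tool_pos: [465.3, 197.4, 224.9]
tcp_rot: [2.45, -0.004, 2.855]
contact_force: [-2.7, -6.9, 2.6]
grip_width: 59.8
finger_force: 3.1
```

```bash
python3 q.py
```

```text
9.35 F_s [-4.   0.6  6.8] 3.1496466672979295 59.83483035802465
[ 60.2  86.3 -18. ]
248 237 249 [ 26.5 107.9   0.7]
252 235 251 [ 27.6 107.5   6.4]
256 235 252 [ 28.5 107.   11.2]
260 235 252 [ 28.4 105.2  11.5]
264 235 252 [ 28.4 103.3  11.7]
268 235 252 [ 28.1 101.1  10.8]
272 235 253 [28.5 99.2 11.1]
276 243 253 [29.9 96.4  8.9]
```

>>> send_rows(
  rows=[
    {"x": 0, "y": -0.04, "z": -0.02, "ax": 0, "ay": 0, "az": 0, "jaw": 0.3},
    {"x": 0, "y": -0.08, "z": -0.02, "ax": 0, "ay": 0, "az": 0, "jaw": 0.3},
    {"x": 0, "y": -0.08, "z": -0.02, "ax": 0, "ay": 0, "az": 0, "jaw": 0.3},
    {"x": 0, "y": -0.08, "z": 0.03, "ax": 0, "ay": 0, "az": 0, "jaw": 0.3},
    {"x": 0, "y": -0.08, "z": 0.06, "ax": 0, "ay": 0, "az": 0, "jaw": 0.3},
    {"x": 0, "y": -0.08, "z": 0.1, "ax": 0, "ay": 0, "az": 0, "jaw": 0.3},
    {"x": 0, "y": -0.08, "z": 0.1, "ax": 0, "ay": 0, "az": 0, "jaw": 0.3},
    {"x": 0, "y": -0.05, "z": 0.1, "ax": 0, "ay": 0, "az": 0, "jaw": 0.3},
    {"x": 0, "y": -0.035, "z": 0.1, "ax": 0, "ay": 0, "az": 0, "jaw": 0.3},
    {"x": 0, "y": -0.02, "z": 0.1, "ax": 0, "ay": 0, "az": 0, "jaw": 0.3},
  ],
)

```text
time: 10.65
tool_pos: [467.3, 207.1, 206.2]
tcp_rot: [2.45, -0.006, 2.855]
contact_force: [-0.8, -5.8, -3.9]
grip_width: 59.9
finger_force: 3.6
```

```bash
sed -i 's/235:310/215:310/;s/)+235/)+215/' q.py; python3 q.py
```

```text
10.65 F_s [-6.9 -0.9  0.7] 3.6055190936895087 59.86852858701691
[ 55.7  87.2 -38.7]
264 271 284 [ 42.  111.5  13.2]
268 269 286 [ 42.  110.   13.7]
272 267 285 [ 41.5 107.9  12.7]
276 265 285 [ 40.9 105.8  11.3]
```

>>> send_rows(
  rows=[
    {"x": 0, "y": 0.005, "z": 0, "ax": 0, "ay": 0, "az": 0, "jaw": 0.3},
    {"x": 0, "y": 0.005, "z": 0, "ax": 0, "ay": 0, "az": 0, "jaw": 0.3},
    {"x": 0, "y": 0.005, "z": 0, "ax": 0, "ay": 0, "az": 0, "jaw": 0.3},
    {"x": 0, "y": 0.005, "z": 0, "ax": 0, "ay": 0, "az": 0, "jaw": 0.3},
    {"x": 0, "y": 0.005, "z": 0, "ax": 0, "ay": 0, "az": 0, "jaw": 0.3},
    {"x": 0, "y": 0.005, "z": 0, "ax": 0, "ay": 0, "az": 0, "jaw": 0.3},
    {"x": 0, "y": 0.005, "z": 0, "ax": 0, "ay": 0, "az": 0, "jaw": 0.3},
    {"x": 0, "y": 0.005, "z": 0, "ax": 0, "ay": 0, "az": 0, "jaw": 0.3},
    {"x": 0, "y": 0.005, "z": 0, "ax": 0, "ay": 0, "az": 0, "jaw": 0.3},
    {"x": 0, "y": 0.005, "z": 0, "ax": 0, "ay": 0, "az": 0, "jaw": 0.3},
  ],
)

```text
time: 11.95
tool_pos: [467.5, 207.7, 206.7]
tcp_rot: [2.45, -0.006, 2.855]
contact_force: [-1.0, -5.0, -4.6]
grip_width: 59.9
finger_force: 3.7
```

```bash
sed -i 's/^for r in range.*/cv2.imwrite("pics\/w5.png",p[:,:,::-1])\n&/' q.py; python3 q.py
```

```text
11.95 F_s [-6.9 -0.5 -0.3] 3.66257184301503 59.89875451215224
[ 56.5  87.2 -38.7]
264 272 284 [ 43.4 112.   14.8]
268 270 286 [ 43.3 110.1  14.2]
272 268 286 [ 42.9 108.5  14.4]
276 266 287 [ 42.6 107.2  15.4]
```

View pics/w5.png

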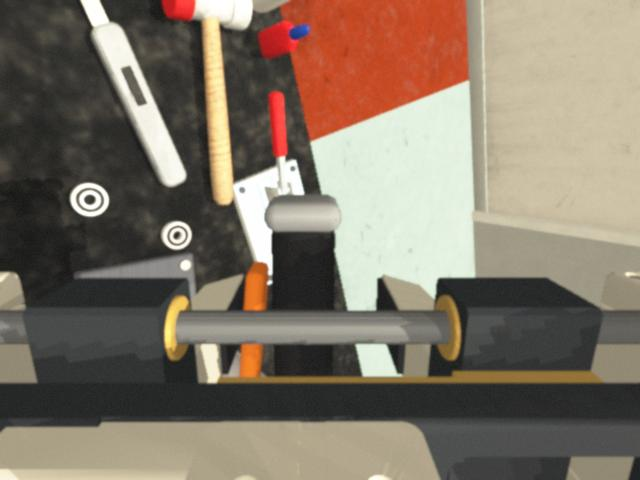

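>>> send_rows(
  rows=[
    {"x": 0, "y": 0.01, "z": 0, "ax": 0, "ay": 0, "az": 0, "jaw": 0.3},
    {"x": 0, "y": 0.02, "z": 0, "ax": 0, "ay": 0, "az": 0, "jaw": 0.3},
    {"x": 0, "y": 0.02, "z": 0, "ax": 0, "ay": 0, "az": 0, "jaw": 0.3},
    {"x": 0, "y": 0.02, "z": 0, "ax": 0, "ay": 0, "az": 0, "jaw": 0.3},
    {"x": 0, "y": 0.02, "z": 0, "ax": 0, "ay": 0, "az": 0, "jaw": 0.3},
    {"x": 0, "y": 0.02, "z": 0, "ax": 0, "ay": 0, "az": 0, "jaw": 0.3},
    {"x": 0, "y": 0.02, "z": 0, "ax": 0, "ay": 0, "az": 0, "jaw": 0.3},
    {"x": 0, "y": 0.02, "z": 0, "ax": 0, "ay": 0, "az": 0, "jaw": 0.3},
    {"x": 0, "y": 0.02, "z": 0, "ax": 0, "ay": 0, "az": 0, "jaw": 0.3},
    {"x": 0, "y": 0.02, "z": 0, "ax": 0, "ay": 0, "az": 0, "jaw": 0.3},
  ],
)

```text
time: 13.25
tool_pos: [468.4, 210.3, 209.0]
tcp_rot: [2.451, -0.006, 2.855]
contact_force: [-1.7, -7.0, -6.4]
grip_width: 60.0
finger_force: 4.3
```

```bash
python3 q.py
```

```text
13.25 F_s [-9.6 -0.3 -0.2] 4.314154721796513 59.99608825383094
[ 60.2  87.  -38.7]
264 282 282 [ 48.8 112.5  16.7]
268 276 282 [ 47.6 110.7  16.5]
272 273 283 [ 47.1 108.8  15.5]
276 271 284 [ 46.7 107.5  16.6]
```

>>> send_rows(
  rows=[
    {"x": 0, "y": -0.03, "z": 0, "ax": 0, "ay": 0, "az": 0, "jaw": 0.3},
    {"x": 0, "y": -0.06, "z": 0, "ax": 0, "ay": 0, "az": 0, "jaw": 0.3},
    {"x": 0, "y": -0.085, "z": 0, "ax": 0, "ay": 0, "az": 0, "jaw": 0.4},
    {"x": 0, "y": -0.085, "z": -0.1, "ax": 0, "ay": 0, "az": 0, "jaw": 0.4},
    {"x": 0, "y": -0.085, "z": -0.2, "ax": 0, "ay": 0, "az": 0, "jaw": 0.4},
    {"x": 0, "y": -0.085, "z": -0.4, "ax": 0, "ay": 0, "az": 0, "jaw": 0.4},
    {"x": 0, "y": -0.085, "z": -0.6, "ax": 0, "ay": 0, "az": 0, "jaw": 0.4},
    {"x": 0, "y": -0.085, "z": -0.8, "ax": 0, "ay": 0, "az": 0, "jaw": 0.0},
    {"x": 0, "y": -0.085, "z": -0.9, "ax": 0, "ay": 0, "az": 0, "jaw": -0.4},
    {"x": 0, "y": -0.085, "z": -0.9, "ax": 0, "ay": 0, "az": 0, "jaw": -0.5},
  ],
)

```text
time: 14.55
tool_pos: [433.8, 87.6, 338.5]
tcp_rot: [2.448, -0.002, 2.854]
contact_force: [0.4, -0.7, -0.0]
grip_width: 38.9
finger_force: 0.0
```

Run:
```python
from h import *
o=bot.get_obs();R,t=scan([531.6,117.5,1.282]);print(o["time"],o["grip_width"],o["tool_pos"],o["joint_positions"])
p,d=bot.capture("wrist");c=cam("wrist",o);K,Rc,tc=c
v,u=np.mgrid[0:480,0:640];rays=np.linalg.inv(K)@np.stack([u.ravel(),v.ravel(),np.ones(u.size)])
X=(np.array(bot.camera_model("wrist")["T_tool_cam"])@np.vstack([rays*d.ravel(),np.ones(u.size)]))[:3].T
k=(abs(X[:,0])<25)&(abs(X[:,1])<60)&(X[:,2]>-75)&(X[:,2]<20)&(d.ravel()>0);Q=X[k]
for z in range(-75,20,5):
    q=Q[(Q[:,2]>=z)&(Q[:,2]<z+5)]
    if len(q):
        l,r=q[q[:,1]<0],q[q[:,1]>0];print(z,len(l),l.min(0).round(1) if len(l) else "",l.max(0).round(1) if len(l) else "",len(r),r.min(0).round(1) if len(r) else "",r.max(0).round(1) if len(r) else "")
h=cv2.cvtColor(p,cv2.COLOR_RGB2HSV);m=(h[...,0]>7)&(h[...,0]<20)&(h[...,1]>150)&(h[...,2]>100)
for r in range(190,300,10):
    w=np.nonzero(m[r,240:330])[0]+240
    if len(w):
        k=int(np.median(w));Y=(dep(c,k,r,d[r,k])-t)@R
        if abs(Y[2]-11)<6: print(r,w.min(),w.max(),Y.round(1))
```

```text
14.55 38.889643792934635 [433.80102794  87.56241734 338.4822155 ] [-0.52241218  0.04422682  1.73164176  0.6703821   1.56153448 -1.87951904]
-75 49 [ -9.5 -21.8 -74.9] [  2.1 -19.3 -70. ] 55 [ -9.5  19.2 -74.9] [  2.8  21.9 -70. ]
-70 98 [ -7.7 -29.5 -70. ] [ 13.  -19.3 -65. ] 95 [ -8.7  19.2 -70. ] [ 13.4  29.8 -65. ]
-65 190 [ -8.2 -30.8 -64.9] [ 13.1 -19.3 -60.1] 206 [ -8.2  19.3 -65. ] [ 13.2  31.  -60. ]
-60 200 [ -7.9 -32.5 -60. ] [ 13.1 -19.2 -55. ] 187 [ -7.4  19.1 -60. ] [ 13.2  32.5 -55.1]
-55 206 [  4.5 -33.7 -55. ] [ 13.1 -19.2 -50. ] 206 [  5.7  19.3 -55. ] [ 13.   33.5 -50. ]
-50 206 [  2.6 -34.8 -49.9] [ 13.2 -19.2 -45. ] 202 [  2.2  19.3 -50. ] [ 13.6  34.9 -45. ]
-45 193 [  1.3 -35.3 -45. ] [ 13.1 -19.2 -40.1] 191 [  0.1  19.2 -44.9] [ 13.   35.2 -40. ]
-40 142 [ -2.2 -33.  -40. ] [ 13.1 -19.2 -35.1] 151 [ -2.4  19.3 -40. ] [ 13.   32.2 -35. ]
-35 89 [ -4.6 -27.6 -35. ] [ 12.9 -19.3 -30.2] 85 [ -4.3  19.3 -35. ] [ 12.9  26.9 -30.3]
-30 5 [ -0.2 -23.  -30. ] [ 12.2 -19.5 -28.8] 7 [ -0.6  19.5 -30. ] [ 12.4  22.5 -28.8]
200 291 292 [ 26.1 108.    9.3]
210 288 289 [23.6 99.6 13.2]
220 288 290 [24.3 90.4 12.3]
230 288 295 [24.  80.9 10.6]
240 289 297 [29.4 71.9 12.2]
250 287 297 [23.8 62.3 11.7]
260 287 296 [23.6 52.6 11.5]
270 287 296 [23.5 43.4 12.9]
280 295 297 [29.8 33.1 11.8]
```

Run:
```python
from h import *
x=np.array([-.967,-.252,0]);x/=np.linalg.norm(x);z=np.array([0,0,-1.]);Rt=np.c_[x,np.cross(z,x),z]
print(delta(Rt,[470,-234,190]))
```

```text
(array([-0.635, -1.618, -0.389]), array([ 0.647,  0.176, -0.498]))
```

>>> send_rows(
  rows=[
    {"x": -0.05, "y": -0.2, "z": -0.2, "ax": 0.1, "ay": 0.03, "az": -0.08, "jaw": 0.5},
    {"x": -0.1, "y": -0.4, "z": -0.3, "ax": 0.2, "ay": 0.06, "az": -0.16, "jaw": 0.5},
    {"x": -0.2, "y": -0.6, "z": -0.39, "ax": 0.32, "ay": 0.09, "az": -0.25, "jaw": 0.5},
    {"x": -0.3, "y": -0.8, "z": -0.39, "ax": 0.44, "ay": 0.12, "az": -0.34, "jaw": 0.5},
    {"x": -0.4, "y": -0.95, "z": -0.39, "ax": 0.56, "ay": 0.15, "az": -0.43, "jaw": 0.5},
    {"x": -0.5, "y": -1, "z": -0.39, "ax": 0.647, "ay": 0.176, "az": -0.498, "jaw": 0.5},
    {"x": -0.6, "y": -1, "z": -0.39, "ax": 0.647, "ay": 0.176, "az": -0.498, "jaw": 0.5},
    {"x": -0.635, "y": -1, "z": -0.39, "ax": 0.647, "ay": 0.176, "az": -0.498, "jaw": 0.5},
    {"x": -0.635, "y": -1, "z": -0.39, "ax": 0.647, "ay": 0.176, "az": -0.498, "jaw": 0.5},
    {"x": -0.635, "y": -1, "z": -0.39, "ax": 0.647, "ay": 0.176, "az": -0.498, "jaw": 0.5},
  ],
)

```text
time: 15.85
tool_pos: [496.6, -142.7, 268.8]
tcp_rot: [3.141, -0.002, -2.886]
contact_force: [0.2, 0.2, 0.6]
grip_width: 68.5
finger_force: 0.0
```

Run:
```python
from h import *
x=np.array([-.967,-.252,0]);x/=np.linalg.norm(x);z=np.array([0,0,-1.]);Rt=np.c_[x,np.cross(z,x),z]
print(delta(Rt,[470,-234,190]),bot.get_obs()["joint_positions"])
```

```text
(array([ 0.243, -0.408,  0.394]), array([ 0.001, -0.002,  0.001])) [-4.27959826e-01  2.81574878e-01  1.41228257e+00 -5.30970819e-04
  1.44955581e+00 -2.25462319e+00]
```

>>> send_rows(
  rows=[
    {"x": 0.08, "y": -0.15, "z": 0.1, "ax": 0, "ay": 0, "az": 0, "jaw": 0.5},
    {"x": 0.16, "y": -0.3, "z": 0.25, "ax": 0, "ay": 0, "az": 0, "jaw": 0.5},
    {"x": 0.243, "y": -0.408, "z": 0.394, "ax": 0, "ay": 0, "az": 0, "jaw": 0.5},
    {"x": 0.243, "y": -0.408, "z": 0.394, "ax": 0, "ay": 0, "az": 0, "jaw": 0.5},
    {"x": 0.243, "y": -0.408, "z": 0.394, "ax": 0, "ay": 0, "az": 0, "jaw": 0.5},
    {"x": 0.243, "y": -0.408, "z": 0.394, "ax": 0, "ay": 0, "az": 0, "jaw": 0.5},
    {"x": 0.243, "y": -0.408, "z": 0.394, "ax": 0, "ay": 0, "az": 0, "jaw": 0.5},
    {"x": 0.243, "y": -0.408, "z": 0.394, "ax": 0, "ay": 0, "az": 0, "jaw": 0.5},
    {"x": 0.243, "y": -0.408, "z": 0.394, "ax": 0, "ay": 0, "az": 0, "jaw": 0.5},
    {"x": 0.243, "y": -0.408, "z": 0.394, "ax": 0, "ay": 0, "az": 0, "jaw": 0.5},
  ],
)

```text
time: 17.1
tool_pos: [470.7, -234.2, 190.2]
tcp_rot: [3.141, -0.001, -2.886]
contact_force: [-0.1, 1.4, -0.2]
grip_width: 69.0
finger_force: 0.0
```

Run:
```python
from h import *
o=bot.get_obs();p,d=bot.capture("wrist");np.save("pics/w6d.npy",d);np.save("pics/w6o.npy",o,allow_pickle=True)
b=p[:,:,::-1].copy();c=cam("wrist",o);print(o["tool_pos"],o["tcp_rot"])
cv2.imwrite("pics/w6full.png",b)
for X in((480,-232,10),(480,-232,55),(544,-215,10),(414,-249,10)):print(X,proj(c,X).round())
cv2.imwrite("pics/w6.png",cv2.resize(b[60:360,160:460],(600,600),interpolation=cv2.INTER_CUBIC))
```

```text
[ 470.70462333 -234.16605584  190.23358493] [ 3.14130952e+00 -1.35306997e-03 -2.88555759e+00]
(480, -232, 10) [312. 224.]
(480, -232, 55) [312. 235.]
(544, -215, 10) [312. 284.]
(414, -249, 10) [312. 157.]
```

View pics/w6.png

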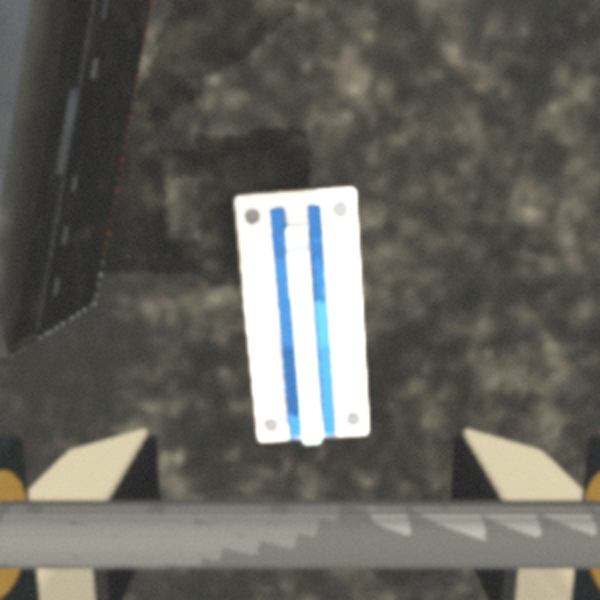

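Run:
```python
from h import *
o=np.load("pics/w6o.npy",allow_pickle=True).item();d=np.load("pics/w6d.npy");c=cam("wrist",o)
f=lambda U,V:(160+U/2,60+V/2)
P=[atz(c,*f(*q),10)[:2] for q in((235,198),(356,187),(370,433),(258,443))];print(np.round(P,1));m=np.mean(P,0)
a=(P[3]+P[2]-P[0]-P[1])/2;yw=np.arctan2(a[1],a[0]);print("ctr",m.round(1),"len",np.hypot(*a),"yaw",yw,"w",np.hypot(*(P[1]+P[2]-P[0]-P[3]))/2)
ex=np.array([np.cos(yw),np.sin(yw)]);ey=np.array([-ex[1],ex[0]])
# slide points: depth cloud in rack frame
v,u=np.mgrid[140:300,260:350];pts=np.array([dep(c,i,j,d[j,i]) for i,j in zip(u.ravel(),v.ravel())])
L=np.c_[(pts[:,:2]-m)@ex,(pts[:,:2]-m)@ey,pts[:,2]]
for s in range(-70,75,5):
    q=L[(L[:,0]>=s)&(L[:,0]<s+5)&(L[:,2]>30)]
    r=L[(L[:,0]>=s)&(L[:,0]<s+5)&(L[:,2]>18)&(L[:,2]<30)]
    print(s,len(q),np.median(q,0).round(1) if len(q) else "",q[:,1].min().round(1) if len(q) else"",q[:,1].max().round(1) if len(q) else"","rails",np.percentile(r[:,1],[2,98]).round(1) if len(r) else "")
```

```text
[[ 424.7 -281.5]
 [ 404.4 -224.9]
 [ 526.7 -182.7]
 [ 547.5 -239.7]]
ctr [ 475.8 -232.2] len 129.56448097827064 yaw 0.33018122286261764 w 60.41655355798668
-70 0    rails 
-65 0    rails 
-60 0    rails [-12.7  12.3]
-55 20 [-50.8   0.   44. ] -4.2 3.2 rails [-13.  12.]
-50 47 [-47.5  -0.7  45.6] -4.4 3.2 rails [-12.7  11.8]
-45 69 [-41.9  -0.9  45.7] -4.8 3.5 rails [-12.9  12.4]
-40 58 [-37.4  -0.6  55.4] -5.0 3.3 rails [-13.3  12. ]
-35 49 [-32.4  -0.8  55.3] -4.6 3.5 rails [-12.9  12. ]
-30 58 [-27.6  -0.4  55.3] -4.9 3.6 rails [-13.2  12.3]
-25 48 [-22.6  -0.7  55.6] -4.4 3.0 rails [-12.7  12. ]
-20 52 [-17.3  -0.1  55.4] -3.9 3.5 rails [-13.2  12. ]
-15 48 [-12.5  -0.5  55.4] -4.3 3.2 rails [-12.6  12.3]
-10 47 [-7.6 -0.7 55.5] -4.4 3.5 rails [-13.  12.]
-5 50 [-2.5  0.1 55.3] -4.2 3.6 rails [-13.3  12. ]
0 45 [ 2.3 -0.7 55.6] -4.5 3.1 rails [-12.8  12.3]
5 47 [ 7.5 -0.2 55.7] -3.9 3.5 rails [-13.2  12. ]
10 46 [12.6 -0.7 55.6] -4.4 3.5 rails [-12.6  11.7]
15 44 [17.5 -0.1 55.3] -3.8 3.0 rails [-13.   12.4]
20 46 [22.7 -0.2 55.6] -4.2 3.6 rails [-13.  12.]
25 44 [27.4 -0.7 55.5] -4.5 3.1 rails [-12.9  11.7]
30 42 [32.5 -0.2 55.7] -4.1 3.5 rails [-13.2  12.5]
35 46 [37.6 -0.4 55.2] -4.4 3.6 rails [-12.7  12.1]
40 40 [42.2 -0.4 55.5] -3.8 3.1 rails [-13.   11.8]
45 36 [46.9 -0.3 55.4] -4.2 3.6 rails [-12.9  12.5]
50 0    rails [-12.8  12.2]
55 0    rails [-12.4  11.9]
60 0    rails 
65 0    rails 
70 0    rails
```

Run:
```python
from h import *
yw=.3302;x=-np.array([np.cos(yw),np.sin(yw),0]);z=np.array([0,0,-1.]);Rt=np.c_[x,np.cross(z,x),z]
print(delta(Rt,[487.3,-228.8,0]))
```

```text
(array([-0.089,  0.005,  0.951]), array([ 0.   , -0.001, -0.071]))
```

>>> send_rows(
  rows=[
    {"x": -0.05, "y": 0.003, "z": 0.0, "ax": 0, "ay": 0, "az": -0.04, "jaw": 0.1},
    {"x": -0.089, "y": 0.005, "z": 0.2, "ax": 0, "ay": 0, "az": -0.071, "jaw": 0.0},
    {"x": -0.089, "y": 0.005, "z": 0.4, "ax": 0, "ay": 0, "az": -0.071, "jaw": -0.1},
    {"x": -0.089, "y": 0.005, "z": 0.6, "ax": 0, "ay": 0, "az": -0.071, "jaw": -0.1},
    {"x": -0.089, "y": 0.005, "z": 0.7, "ax": 0, "ay": 0, "az": -0.071, "jaw": -0.1},
    {"x": -0.089, "y": 0.005, "z": 0.78, "ax": 0, "ay": 0, "az": -0.071, "jaw": -0.1},
    {"x": -0.089, "y": 0.005, "z": 0.84, "ax": 0, "ay": 0, "az": -0.071, "jaw": -0.1},
    {"x": -0.089, "y": 0.005, "z": 0.85, "ax": 0, "ay": 0, "az": -0.071, "jaw": -0.1},
    {"x": -0.089, "y": 0.005, "z": 0.85, "ax": 0, "ay": 0, "az": -0.071, "jaw": -0.1},
    {"x": -0.089, "y": 0.005, "z": 0.85, "ax": 0, "ay": 0, "az": -0.071, "jaw": -0.1},
  ],
)

```text
time: 18.4
tool_pos: [487.8, -229.1, 20.9]
tcp_rot: [-3.141, -0.001, -2.811]
contact_force: [0.4, 0.5, -0.0]
grip_width: 41.3
finger_force: 0.0
```

Run:
```python
from h import *
yw=.3302;x=-np.array([np.cos(yw),np.sin(yw),0]);z=np.array([0,0,-1.]);Rt=np.c_[x,np.cross(z,x),z]
o=bot.get_obs();print(delta(Rt,[487.3,-228.8,0]),o["contact_force"],o["grip_width"])
p,d=bot.capture("wrist");b=p[:,:,::-1];cv2.imwrite("pics/w7f.png",b)
X=np.array(bot.camera_model("wrist")["T_tool_cam"]);K=cam("wrist",o)[0]
v,u=np.mgrid[200:400,220:400];r=np.linalg.inv(K)@np.stack([u.ravel(),v.ravel(),np.ones(u.size)])*d[200:400,220:400].ravel()
Q=(X@np.vstack([r,np.ones(u.size)]))[:3].T
s=Q[(abs(Q[:,1])<10)&(Q[:,2]<-25)&(Q[:,2]>-45)];print("slide y in tool",len(s),s.min(0).round(1),s.max(0).round(1))
for lo,hi in((-35,-12),(12,35)):
    f=Q[(Q[:,1]>lo)&(Q[:,1]<hi)&(Q[:,2]>-65)&(Q[:,2]<-20)];print("finger",f.min(0).round(1),f.max(0).round(1))
```

```text
(array([0.002, 0.002, 0.105]), array([-0.001, -0.   ,  0.   ])) [ 0.43486519  0.52444823 -0.00848295] 41.25379489829712
slide y in tool 2523 [-37.4  -4.2 -36.7] [ 47.8   4.3 -32.3]
finger [ -7.5 -35.  -65. ] [ 13.3 -20.1 -29.8]
finger [ -7.6  20.8 -65. ] [ 13.5  35.  -28.6]
```

>>> send_rows(
  rows=[
    {"x": 0, "y": 0, "z": 0.05, "ax": 0, "ay": 0, "az": 0, "jaw": -0.1},
    {"x": 0, "y": 0, "z": 0.1, "ax": 0, "ay": 0, "az": 0, "jaw": -0.1},
    {"x": 0, "y": 0, "z": 0.107, "ax": 0, "ay": 0, "az": 0, "jaw": -0.1},
    {"x": 0, "y": 0, "z": 0.107, "ax": 0, "ay": 0, "az": 0, "jaw": -0.5},
    {"x": 0, "y": 0, "z": 0.107, "ax": 0, "ay": 0, "az": 0, "jaw": -0.75},
    {"x": 0, "y": 0, "z": 0.107, "ax": 0, "ay": 0, "az": 0, "jaw": -1},
    {"x": 0, "y": 0, "z": 0.107, "ax": 0, "ay": 0, "az": 0, "jaw": -1},
    {"x": 0, "y": 0, "z": 0.107, "ax": 0, "ay": 0, "az": 0, "jaw": -1},
    {"x": 0, "y": 0, "z": 0.107, "ax": 0, "ay": 0, "az": 0, "jaw": -1},
    {"x": 0, "y": 0, "z": 0.107, "ax": 0, "ay": 0, "az": 0, "jaw": -1},
  ],
)

```text
time: 19.7
tool_pos: [487.5, -228.8, -1.1]
tcp_rot: [3.141, -0.001, -2.811]
contact_force: [-0.0, -0.2, 2.0]
grip_width: 8.1
finger_force: 30.0
```

>>> send_rows(
  rows=[
    {"x": 0, "y": 0, "z": -0.08, "ax": 0, "ay": 0, "az": 0, "jaw": -1},
    {"x": 0, "y": 0, "z": -0.16, "ax": 0, "ay": 0, "az": 0, "jaw": -1},
    {"x": 0, "y": 0, "z": -0.25, "ax": 0, "ay": 0, "az": 0, "jaw": -1},
    {"x": 0, "y": 0, "z": -0.35, "ax": 0, "ay": 0, "az": 0, "jaw": -1},
    {"x": 0, "y": 0, "z": -0.5, "ax": 0, "ay": 0, "az": 0, "jaw": -1},
    {"x": 0, "y": 0, "z": -0.65, "ax": 0, "ay": 0, "az": 0, "jaw": -1},
    {"x": 0, "y": 0, "z": -0.8, "ax": 0, "ay": 0, "az": 0, "jaw": -1},
    {"x": 0, "y": 0, "z": -0.95, "ax": 0, "ay": 0, "az": 0, "jaw": -1},
    {"x": 0, "y": 0, "z": -1, "ax": 0, "ay": 0, "az": 0, "jaw": -1},
    {"x": 0, "y": 0, "z": -1, "ax": 0, "ay": 0, "az": 0, "jaw": -1},
  ],
)

```text
time: 20.95
tool_pos: [487.6, -228.7, 199.3]
tcp_rot: [-3.141, -0.001, -2.811]
contact_force: [-0.7, 0.5, -0.8]
grip_width: 8.0
finger_force: 30.0
```

Run:
```python
from h import *
R,t=scan([531.6,117.5,1.282])
# slide in tool frame: grasp at slide x=-12; slide x=+tool x, y=-tool y, z=-tool z; slide centre tool z: world 32.5 at TCP z=-1.1 -> tool z=-33.6
Rts=np.diag([1.,-1,-1]);c=np.array([12.5,0,-33.6])
o=bot.get_obs();print(o["time"],o["grip_width"],o["joint_positions"])
# slide cloud in tool
p,d=bot.capture("wrist");X=np.array(bot.camera_model("wrist")["T_tool_cam"]);K=cam("wrist",o)[0]
v,u=np.mgrid[100:400,220:400];r=np.linalg.inv(K)@np.stack([u.ravel(),v.ravel(),np.ones(u.size)])*d[100:400,220:400].ravel()
Q=(X@np.vstack([r,np.ones(u.size)]))[:3].T
for a in range(10,70,5):
    s=Q[(abs(Q[:,1])<8)&(Q[:,0]>=a)&(Q[:,0]<a+5)&(abs(Q[:,2]+35)<25)]
    if len(s):print(a,len(s),np.median(s,0).round(1),s.max(0).round(1))
S=np.c_[-R[:,1],R[:,0],R[:,2]]     # slide axes at goal
lab=R@np.array([-92,0,0])+t
Rt=S@Rts.T; ctr=lab-S@np.array([35,4,-3]); tcp=ctr-Rt@c
print("target",tcp,Ro.from_matrix(Rt).as_euler("xyz"),Rt.round(3)); print("centre",ctr)
np.savez("goal.npz",R=Rt,p=tcp)
print(delta(Rt,tcp))
```

```text
20.95 7.9539314325602435 [-5.80312729e-01  3.65463856e-01  1.48305959e+00 -8.16811696e-04
  1.29317896e+00 -2.48126492e+00]
10 758 [ 12.   -0.2 -53.2] [ 15.    8.  -29.1]
15 250 [ 17.5   0.6 -56.6] [ 20.    4.1 -55. ]
20 241 [ 22.6   0.2 -56.6] [ 25.    4.1 -54.9]
25 264 [ 27.5   0.2 -56.6] [ 30.   4. -55.]
30 286 [ 32.7   0.2 -56.6] [ 35.    4.4 -54. ]
35 290 [ 37.6   0.2 -56.5] [ 40.    4.3 -55. ]
40 305 [ 42.5   0.2 -56.4] [ 45.    4.3 -54.9]
45 307 [ 47.5   0.2 -56.4] [ 50.    4.3 -54.7]
50 381 [ 52.8   0.2 -55. ] [ 55.    4.3 -45. ]
55 288 [ 57.5   0.2 -46.4] [ 59.9   4.1 -44.3]
60 250 [ 62.1   0.2 -46. ] [ 63.    4.2 -11.4]
target [470.7247238   79.38790623 114.85142951] [-2.44346095  0.         -0.28879633] [[ 0.959 -0.218  0.183]
 [-0.285 -0.734  0.616]
 [ 0.    -0.643 -0.766]]
centre [476.55608148  55.12467593 140.5905228 ]
(array([-0.422,  1.482,  0.418]), array([ 0.269, -0.831, -2.285]))
```

>>> send_rows(
  rows=[
    {"x": 0, "y": 0, "z": -0.2, "ax": 0, "ay": 0, "az": 0.1, "jaw": -1},
    {"x": 0, "y": 0, "z": -0.4, "ax": 0, "ay": 0, "az": 0.25, "jaw": -1},
    {"x": 0, "y": 0, "z": -0.5, "ax": 0, "ay": 0, "az": 0.4, "jaw": -1},
    {"x": 0, "y": 0, "z": -0.5, "ax": 0, "ay": 0, "az": 0.55, "jaw": -1},
    {"x": 0, "y": 0, "z": -0.5, "ax": 0, "ay": 0, "az": 0.7, "jaw": -1},
    {"x": 0, "y": 0, "z": -0.5, "ax": 0, "ay": 0, "az": 0.85, "jaw": -1},
    {"x": 0, "y": 0, "z": -0.5, "ax": 0, "ay": 0, "az": 1, "jaw": -1},
    {"x": 0, "y": 0.1, "z": -0.5, "ax": 0, "ay": 0, "az": 1, "jaw": -1},
    {"x": 0, "y": 0.2, "z": -0.5, "ax": 0, "ay": 0, "az": 1, "jaw": -1},
    {"x": 0, "y": 0.25, "z": -0.5, "ax": 0, "ay": 0, "az": 1, "jaw": -1},
  ],
)

```text
time: 22.25
tool_pos: [471.0, -180.2, 298.3]
tcp_rot: [-3.14, -0.002, 2.426]
contact_force: [0.3, -0.5, -0.3]
grip_width: 7.4
finger_force: 30.0
```

>>> send_rows(
  rows=[
    {"x": 0, "y": 0, "z": 0, "ax": 0, "ay": 0, "az": 0.15, "jaw": -1},
    {"x": 0, "y": 0, "z": 0, "ax": 0, "ay": 0, "az": 0.3, "jaw": -1},
    {"x": 0, "y": 0, "z": 0, "ax": 0, "ay": 0, "az": 0.45, "jaw": -1},
    {"x": 0, "y": 0, "z": 0, "ax": 0, "ay": 0, "az": 0.6, "jaw": -1},
    {"x": 0, "y": 0, "z": 0, "ax": 0, "ay": 0, "az": 0.75, "jaw": -1},
    {"x": 0, "y": 0, "z": 0, "ax": 0, "ay": 0, "az": 0.9, "jaw": -1},
    {"x": 0, "y": 0, "z": 0, "ax": 0, "ay": 0, "az": 1, "jaw": -1},
    {"x": 0, "y": 0, "z": 0, "ax": 0, "ay": 0, "az": 1, "jaw": -1},
    {"x": 0, "y": 0, "z": 0, "ax": 0, "ay": 0, "az": 1, "jaw": -1},
    {"x": 0, "y": 0, "z": 0, "ax": 0, "ay": 0, "az": 1, "jaw": -1},
  ],
)

```text
time: 23.5
tool_pos: [471.5, -181.4, 298.8]
tcp_rot: [-3.14, 0.0, 1.379]
contact_force: [-0.0, 0.1, -0.7]
grip_width: 7.5
finger_force: 30.0
```

>>> send_rows(
  rows=[
    {"x": 0, "y": 0, "z": 0, "ax": 0, "ay": 0, "az": 0.15, "jaw": -1},
    {"x": 0, "y": 0, "z": 0, "ax": 0, "ay": 0, "az": 0.3, "jaw": -1},
    {"x": 0, "y": 0, "z": 0, "ax": 0, "ay": 0, "az": 0.45, "jaw": -1},
    {"x": 0, "y": 0, "z": 0, "ax": 0, "ay": 0, "az": 0.6, "jaw": -1},
    {"x": 0, "y": 0, "z": 0, "ax": 0, "ay": 0, "az": 0.75, "jaw": -1},
    {"x": 0, "y": 0, "z": 0, "ax": 0, "ay": 0, "az": 0.9, "jaw": -1},
    {"x": 0, "y": 0, "z": 0, "ax": 0, "ay": 0, "az": 1, "jaw": -1},
    {"x": 0, "y": 0, "z": 0, "ax": 0, "ay": 0, "az": 1, "jaw": -1},
    {"x": 0, "y": 0, "z": 0, "ax": 0, "ay": 0, "az": 1, "jaw": -1},
    {"x": 0, "y": 0, "z": 0, "ax": 0, "ay": 0, "az": 1, "jaw": -1},
  ],
)

```text
time: 24.75
tool_pos: [471.5, -181.4, 298.8]
tcp_rot: [-3.141, 0.001, 0.332]
contact_force: [0.4, -0.1, -0.2]
grip_width: 7.7
finger_force: 30.0
```

```bash
cat > g.py <<'E'
from h import *
g=np.load("goal.npz");o=bot.get_obs();print(o["time"],o["grip_width"],o["finger_force"],o["tool_pos"].round(1),o["joint_positions"].round(2),o["contact_force"].round(1))
R,t=scan([531.6,117.5,1.282])
for k in(0,120,60):
    print("back",k,delta(g["R"],g["p"]-k*R[:,0],o),delta(g["R"],g["p"]+k*R[:,2],o)[0])
E
python3 g.py
```

```text
24.75 7.733832651024797 29.99980330467224 [ 471.5 -181.4  298.8] [-0.52  0.25  1.38 -0.    1.52  0.72] [ 0.4 -0.1 -0.2]
back 0 (array([ 0.422, -1.234,  0.92 ]), array([0.645, 0.208, 0.567])) [ 0.422 -1.234  0.92 ]
back 120 (array([ 0.155, -0.86 ,  1.305]), array([0.645, 0.208, 0.567])) [ 0.197 -0.92   0.46 ]
back 60 (array([ 0.289, -1.047,  1.112]), array([0.645, 0.208, 0.567])) [ 0.31  -1.077  0.69 ]
```

>>> send_rows(
  rows=[
    {"x": 0.02, "y": -0.1, "z": 0.05, "ax": 0.09, "ay": 0.03, "az": 0.08, "jaw": -1},
    {"x": 0.04, "y": -0.2, "z": 0.1, "ax": 0.18, "ay": 0.06, "az": 0.16, "jaw": -1},
    {"x": 0.07, "y": -0.32, "z": 0.16, "ax": 0.27, "ay": 0.09, "az": 0.24, "jaw": -1},
    {"x": 0.1, "y": -0.45, "z": 0.22, "ax": 0.36, "ay": 0.12, "az": 0.32, "jaw": -1},
    {"x": 0.13, "y": -0.58, "z": 0.29, "ax": 0.46, "ay": 0.15, "az": 0.4, "jaw": -1},
    {"x": 0.16, "y": -0.71, "z": 0.35, "ax": 0.56, "ay": 0.18, "az": 0.49, "jaw": -1},
    {"x": 0.18, "y": -0.83, "z": 0.41, "ax": 0.645, "ay": 0.208, "az": 0.567, "jaw": -1},
    {"x": 0.197, "y": -0.92, "z": 0.46, "ax": 0.645, "ay": 0.208, "az": 0.567, "jaw": -1},
    {"x": 0.197, "y": -0.92, "z": 0.46, "ax": 0.645, "ay": 0.208, "az": 0.567, "jaw": -1},
    {"x": 0.197, "y": -0.92, "z": 0.46, "ax": 0.645, "ay": 0.208, "az": 0.567, "jaw": -1},
  ],
)

```text
time: 26.0
tool_pos: [449.7, 4.6, 207.3]
tcp_rot: [-2.444, -0.002, -0.289]
contact_force: [-0.1, -0.0, -1.1]
grip_width: 7.9
finger_force: 30.0
```

```bash
python3 g.py
```

```text
26.0 7.854059396849737 29.999926686286926 [449.7   4.6 207.3] [-0.67  0.26  1.86  0.65  1.37  0.94] [-0.1 -0.  -1.1]
back 0 (array([-0.007, -0.001,  0.604]), array([ 0.001, -0.002,  0.001])) [-0.007 -0.001  0.604]
back 120 (array([-0.007,  0.599,  0.604]), array([ 0.001, -0.002,  0.001])) [-0.005 -0.     0.004]
back 60 (array([-0.007,  0.299,  0.604]), array([ 0.001, -0.002,  0.001])) [-0.006 -0.001  0.304]
```

>>> send_rows(
  rows=[
    {"x": -0.007, "y": 0, "z": 0.08, "ax": 0, "ay": 0, "az": 0, "jaw": -1},
    {"x": -0.007, "y": 0, "z": 0.18, "ax": 0, "ay": 0, "az": 0, "jaw": -1},
    {"x": -0.007, "y": 0, "z": 0.28, "ax": 0, "ay": 0, "az": 0, "jaw": -1},
    {"x": -0.007, "y": 0, "z": 0.38, "ax": 0, "ay": 0, "az": 0, "jaw": -1},
    {"x": -0.007, "y": 0, "z": 0.47, "ax": 0, "ay": 0, "az": 0, "jaw": -1},
    {"x": -0.007, "y": 0, "z": 0.54, "ax": 0, "ay": 0, "az": 0, "jaw": -1},
    {"x": -0.007, "y": 0, "z": 0.59, "ax": 0, "ay": 0, "az": 0, "jaw": -1},
    {"x": -0.007, "y": 0, "z": 0.604, "ax": 0, "ay": 0, "az": 0, "jaw": -1},
    {"x": -0.007, "y": 0, "z": 0.604, "ax": 0, "ay": 0, "az": 0, "jaw": -1},
    {"x": -0.007, "y": 0, "z": 0.604, "ax": 0, "ay": 0, "az": 0, "jaw": -1},
  ],
)

```text
time: 27.25
tool_pos: [470.1, 79.9, 114.6]
tcp_rot: [-2.443, -0.001, -0.29]
contact_force: [-0.1, 0.0, -1.0]
grip_width: 7.7
finger_force: 30.0
```

```bash
python3 g.py
python3 - <<'E'
from h import *
# verify: slide pose in tool, distance to scanner head in wrist view, other cameras
R,t=scan([531.6,117.5,1.282]);o=bot.get_obs()
a=[]
for n,(u,v) in dict(top=(255,150),scene=(255,130)).items():
    p,d=bot.capture(n);a.append(cv2.resize(p[v:v+100,u:u+100,::-1],(400,400),interpolation=cv2.INTER_CUBIC))
cv2.imwrite("pics/fin.png",np.hstack(a))
p,d=bot.capture("wrist");X=np.array(bot.camera_model("wrist")["T_tool_cam"]);K=cam("wrist",o)[0]
v,u=np.mgrid[100:400,150:450];r=np.linalg.inv(K)@np.stack([u.ravel(),v.ravel(),np.ones(u.size)])*d[100:400,150:450].ravel()
Q=(X@np.vstack([r,np.ones(u.size)]))[:3].T
for s0 in(20,30,40,50,60):
    s=Q[(abs(Q[:,1])<8)&(Q[:,0]>=s0)&(Q[:,0]<s0+5)&(abs(Q[:,2]+35)<25)]
    if len(s):print(s0,np.median(s,0).round(1))
E
```

```text
27.25 7.677888236391138 29.99993920326233 [470.1  79.9 114.6] [-0.5   0.4   1.99  0.79  1.08  0.86] [-0.1  0.  -1. ]
back 0 (array([ 0.004,  0.   , -0.002]), array([-0.   , -0.001, -0.   ])) [ 0.004  0.    -0.002]
back 120 (array([ 0.004,  0.6  , -0.002]), array([-0.   , -0.001, -0.   ])) [ 0.004  0.    -0.602]
back 60 (array([ 0.004,  0.3  , -0.002]), array([-0.   , -0.001, -0.   ])) [ 0.004  0.    -0.302]
20 [ 22.6   0.4 -56.8]
30 [ 32.5   0.  -56.8]
40 [ 42.5   0.  -56.8]
50 [ 52.   0. -47.]
60 [ 60.    0.4 -31.7]
```

View pics/fin.png

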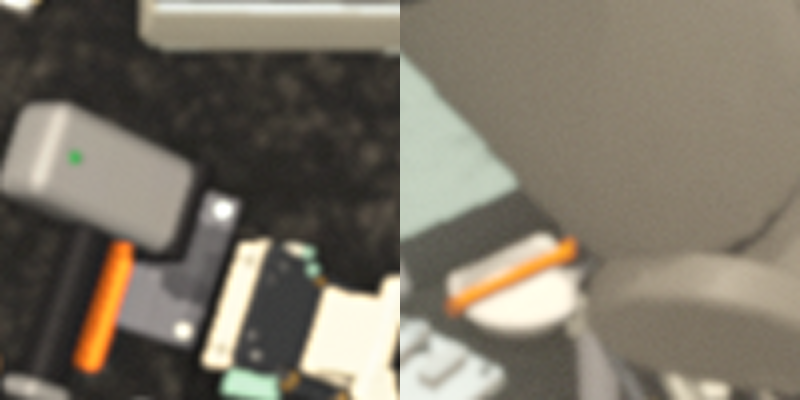

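```bash
python3 -c "
from plant import bot
print(bot.get_obs()['dq'].round(3));print(bot.close_job())"
```

```text
[ 0.002  0.001  0.    -0.    -0.003  0.001]
the job is handed in; nothing more can be done
None
```

I squeezed the trigger fully and let it go, then lifted the slide from the rack and handed in at about 27 s, still holding it in front of the reader window. By my measurements it meets the end conditions, but the hand-in returned no verdict. My first pinch closed above the trigger without moving it, so I went in deeper and squeezed again.

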